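Check a contact gap with the taper gauge

TASK

Take the red-handled taper gauge out of its stand and slide its blade straight down between the two brass spring plates of the blue test fixture until it drags snugly on both of them, without forcing the plates apart. Finish while still holding the gauge upright at that depth: do not let go of it, and leave everything else on the table where it is.

Things in the scene. Friction and masses are not known exactly. Their poses are not given: they have to be found in the camera images.
- gauge: Taper gauge, about 150 g, standing upright in the stand. Origin: under the middle of its dark collar (36 x 22 x 5 mm), z up. Red handle from 5 to 57 mm above the origin, 30 mm wide (x), 16 mm thick (y): grip it across y. Steel blade below, 20 mm wide (x), a symmetric wedge 2 mm thick (y) at the tip, growing 1 mm per 10 mm to 10 mm at the collar. Draw it straight up.
- gauge_tip (a point): Middle of the lower end of the gauge's blade, 80 mm below the gauge's origin; same axes.
- stand: Grey and orange gauge stand, fixed, deck 72 x 44 mm, 90 mm high. Origin at the centre of its underside; the gauge's slot is in the middle of the deck, 24 mm along x by 12.5 mm along y, open below.
- fixture: Contact test fixture, fixed: blue base 90 (x) x 150 (y) x 12 mm with an aluminium tower at each side of the gap, towers 88 mm high; only the plates' lips stand higher. Origin at the centre of its underside. The gap's direction of width is the fixture's y axis; the plates run along x. Between the plates there is free depth down to the base, 83 mm below the lip's axis.
- plate_a: Brass spring plate on the fixture's +y side, 40 mm along x, with a rounded lip (5 mm radius, axis along x) at its top edge. Origin: the point of the lip facing the gap, mid-length, 95 mm above the table (lip top at 100 mm). It yields along +y, up to 6 mm: starts to move at 2 N, then 2.5 N per mm.
- plate_b: The other brass plate, mirrored, yields along -y. The gap between the two plates' origins starts at 3 to 5.5 mm and differs from run to run, so the blade first touches both with its tip 10 to 35 mm below the origins.
- stud_07: Finished road stud, grey, 128 mm across, 47 mm high; bystander. Origin under its centre.
- stud_13: Another such road stud; bystander.
- stud_21: Another such road stud; bystander.
- housing_06: Open grey stud housing, 128 mm across, 36 mm high; bystander. Origin under its centre.
- housing_18: Another such housing; bystander.
- caliper: Digital caliper lying flat, 225 mm long, 13 mm high; bystander. Origin under its middle.
- insert_tray: Small black tray of brass inserts, 62 x 90 x 22 mm; bystander. Origin under its centre.
- mouth (a point): Fixture point 95 mm above the table, within 1.3 mm of the gap's middle. Snug: each plate presses on the blade with 3 to 8 N; over 10 N is too tight. That is the case 10 to 40 mm deeper than first touch (25 mm is safest), felt as an upward drag of about 2 N in all at first touch, rising slowly through 4 N (good) to 8 N (too tight soon). Keep the blade centred: side push means one plate takes more.
Not all that is in view belongs to the job. Several things look just like the fixture: the one meant starts farthest to the robot's right. There is more than one size of the gauge; the job needs the smaller.

How it is judged:
On the way, in this order (a step that is already met when the one before it is completed fails the run):
1. the gauge is held clear of its stand, the blade's tip above the deck (height (world z) of gauge_tip above 0.093 m and contact force between the fingers and gauge above 3 N), for 0.1 s.
2. the blade is between the plates and drags on both (contact force between gauge and plate_a above 1 N and contact force between gauge and plate_b above 1 N and z of gauge_tip in the frame of fixture between 0.014 and 0.089 m), for 0.1 s.
At the end, for the whole second after the job is handed in: The robot still holds the gauge, still and upright (within about 7 degrees), the blade at least 10 mm deep between the two plates and within 15 mm of the middle of their length, not on the fixture's base, each plate pressing on it with 2 to 10 N (contact force between gauge and plate_a between 2 and 10 N and contact force between gauge and plate_b between 2 and 10 N and z of gauge_tip in the frame of fixture between 0.015 and 0.085 m and x of gauge_tip in the frame of fixture between -0.015 and 0.015 m and angle between gauge's own z axis and vertical below 0.12 rad and linear speed of gauge below 0.01 m/s and contact force between the fingers and gauge above 3 N); the arm keeps its last pose, push and grip.
It fails at once if a plate is forced (more than 15 N) (contact force between anything else and plate_a above 15 N or contact force between anything else and plate_b above 15 N).
It fails at once if a bystander is moved more than 20 mm (distance of any of stud_07, stud_13, stud_21, housing_06, housing_18, caliper, insert_tray from where it was at the start of the episode above 0.02 m).
It also fails if it takes over 42 s, if anything falls off the work surface, if the arm or the gripper's body presses on something with over 40 N, if the wrist force passes 120 N, or if a joint passes its speed limit or range.

ROBOT

A 6-joint arm with a two-finger parallel gripper is mounted at the origin on a cart in front of the work surface, level with it; the furniture and walls round the work are solid. World frame = base frame: x ahead of the robot, y to its left, z up, the work surface at z = 0. Lengths are in m, angles in rad, forces in N, time in s.
With the tool pointing down it reaches from about 0.325 to 0.9 m from the base axis. Payload 6.1 kg.
Tool frame: the origin (TCP) lies on the centre line of the jaws, within the pads' length; the fingertips stand 8 mm ahead of it and the grasp point (between the pads) lies 11 mm behind it; z points along the fingers, y is the line along which they close (so a half turn about z gives the same grasp; the last joint's range is limited). The gripper opens to 87 mm and grips with 3 to 60 N. Pads are 19 mm wide; open, the fingers measure 117 mm over their backs; the gripper's body (75 mm by 190 mm) begins 51 mm behind the grasp point.
Start: joints at [1.094, 0.22, 1.526, -0, 1.395, -0.126], TCP at [0.215, 0.587, 0.231] pointing down, gripper open.
Joint ranges: [-2.98, 2.98], [-0.91, 2.08], [0.09, 2.57], [-1.24, 4.39], [0.2, 2.65], [-2.68, 2.68]. Speed limits (rad/s): [2.57, 2.57, 3.01, 3.14, 3.14, 3.14].

INTERFACE

Orientations are given as a unit quaternion [w, x, y, z].
In Python, from cell import read_state, grab_frame, sign_off gives the robot as it stands. The module is installed in compiled form; this text tells all that it offers.
- The arm moves only by the shell command python3 -m jog 'ROWS'. ROWS is JSON, a list of rows, each a list of 3 entries, a list of its own where there are three numbers: the opening, from 0 (shut) to 1 (fully open), then the shift along the tool's x, y, z in cm, then the turn about the tool's z in degrees. A call has 1 to 8 rows; each row is the pose to reach, as a shift and turn from the pose commanded when the call began, along the tool's axes at that moment; what a row does not reach only later rows make up. A row lasts 1/8 s, in which the tool goes at most 62.5 mm and 10.7 degrees, less where a joint would pass 70% of its speed; a pose out of reach is approached as far as the arm can. A call with a gripper value outside its range is refused whole. The fingers move at their own pace and stop on an object; the grip force is fixed at half the most. Time passes only in rows, so rows that repeat a pose let the fingers close. It gives the time, the measured TCP pose, the force, the opening and the grip force at its end, in the units of the state.
- read_state(): the state, without advancing time (a new reading comes with each control period).
- grab_frame(name): name is "side" or "top"; returns a dict with "image" (400x640x3 uint8, red, green, blue), "range_z" (400x640 float32, m along the optical axis (not along the pixel's ray), 0 where there is no reading), "vfov" (degrees; the focal length in pixels is half the picture's height over the tangent of half this angle, whatever the lens; pixels are square), "cx", "cy" (the principal point, pixels), "D" ([k1, k2, p1, p2, k3] as OpenCV has them; the pictures are not rectified), "R" (3x3) and "t" (3): a world point X has camera coordinates R X + t. Camera axes: x right, y down, z forward; pixel columns grow to the right and rows downward; lengths in m; the calibration is good to about 2 mm. A picture is of the moment at which its call begins.
- sign_off(): hands the job in; it is judged then, once.
The state is a dict: "time": time; "q": joint angles; "dq": joint speeds; "joint_efforts": joint torques, N m; "position": TCP position; "eef_rot": TCP orientation; "contact_force": force on the tool from outside, world axes, zero at the start; "moment": the same for the moment, N m; "width": finger opening in m; "grip_force": force on a finger pad.
Only numpy, scipy, OpenCV 4.12 (cv2) and the standard library are available. Lean on these libraries where they do the work, as an engineer would, in place of code of your own. Each camera call takes 0.05 s, during which the arm holds its last target. There are 200 camera calls.

## Working session

There is one attempt and no reset: what is moved stays moved. The work goes in short steps, Python scripts to look and compute and a shell command to move; the robot and the scene stay as the last step left them, time stands still between calls to the robot, and variables do not carry over. Pictures are saved under pics/ and viewed, at most 10 in all, crops included, and the job is handed in when it is done.

```bash
mkdir -p pics
cat > h.py <<'E'
import numpy as np,cv2,pickle
from cell import read_state,grab_frame
def get(n):
    f=grab_frame(n); H,W=f["image"].shape[:2]
    fl=H/2/np.tan(np.radians(f["vfov"])/2)
    f["K"]=np.array([[fl,0,f["cx"]],[0,fl,f["cy"]],[0,0,1]]);f["R"]=np.array(f["R"]);f["t"]=np.array(f["t"]);f["D"]=np.array(f["D"],float)
    return f
def norm(f,uv): return cv2.undistortPoints(np.array(uv,float).reshape(-1,1,2),f["K"],f["D"]).reshape(-1,2)
def plane(f,uv,z):
    n=norm(f,uv); d=np.c_[n,np.ones(len(n))]@f["R"]; c=-f["R"].T@f["t"]
    return c+d*((z-c[2])/d[:,2])[:,None]
def cloud(f):
    H,W=f["range_z"].shape; v,u=np.mgrid[:H,:W]; n=norm(f,np.c_[u.ravel(),v.ravel()])
    z=f["range_z"].ravel()[:,None]; P=(np.c_[n,np.ones(len(n))]*z-f["t"])@f["R"]
    P[z[:,0]==0]=np.nan
    return P.reshape(H,W,3)
def proj(f,P): return cv2.projectPoints(np.array(P,float).reshape(-1,1,3),cv2.Rodrigues(f["R"])[0],f["t"],f["K"],f["D"])[0].reshape(-1,2)
def save(f,name,box=None):
    im=f["image"][:,:,::-1]
    if box: a,b,c,d=box; im=im[b:d,a:c]; s=min(800/(c-a),600/(d-b)); im=cv2.resize(im,None,fx=s,fy=s,interpolation=cv2.INTER_CUBIC)
    cv2.imwrite("pics/"+name,im)
E
python3 - <<'E'
from h import *
for n in("side","top"):
    f=get(n);save(f,n+"0.png");pickle.dump(f,open(n+"0.pkl","wb"));print(n,f["K"][0,0],-f["R"].T@f["t"],f["R"][2])
s=read_state();print(s["position"],s["eef_rot"],s["contact_force"],s["width"])
E
```

```text
side 421.34276150032593 [0.6126528  0.84901509 0.84941574] [-0.02331345 -0.75121874 -0.65964149]
top 386.56956337434326 [ 4.18884929e-01 -3.01393885e-04  1.29969689e+00] [ 0.13727766 -0.00805432 -0.99049986]
[0.21453483 0.58643615 0.22951263] [-2.57816430e-04  1.74502438e-01  9.84656329e-01 -8.63333635e-04] [-0.31914416  0.02331794  0.43249787] 0.08710773873465141
```

View pics/side0.png

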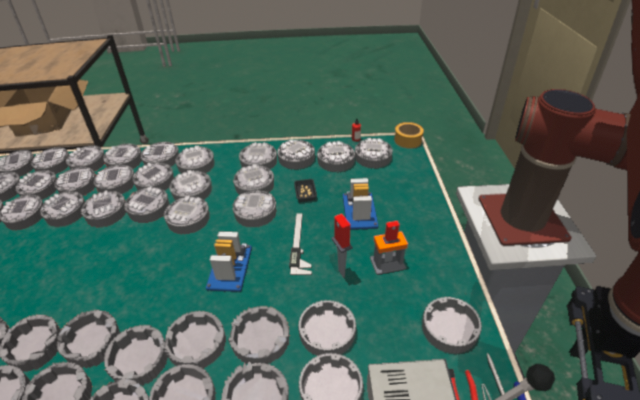

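View pics/top0.png

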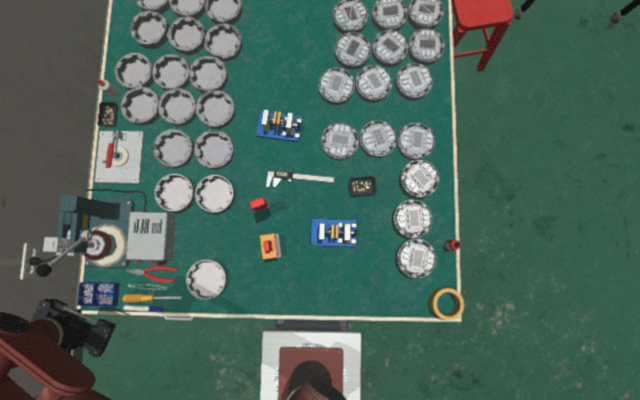

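Top view: two fixtures, at (335,233) and (280,124). The first is farther right (-y), so it is the one meant. There are two red gauges: one in the orange stand at (268,247), and a taller free-standing one at (260,203). The one in the stand looks smaller. I'll confirm both choices in one enlarged crop and measure.

Run:
```python
from h import *
S=pickle.load(open("side0.pkl","rb"));T=pickle.load(open("top0.pkl","rb"))
a=cv2.resize(S["image"][170:290,280:430,::-1],None,fx=4,fy=4,interpolation=cv2.INTER_CUBIC)[:, :600]
b=cv2.resize(T["image"][190:270,240:370,::-1],None,fx=4,fy=4,interpolation=cv2.INTER_CUBIC)
c=np.zeros((600,800,3),np.uint8)
a=cv2.resize(a,(390,312));b=cv2.resize(b,(800,492)) if 0 else cv2.resize(b,(406,250))
c[:312,:390]=a;c[:250,394:800]=b
cv2.imwrite("pics/crop.png",cv2.resize(c[:312],(800,312)))
for n,f in(("side",S),("top",T)):
    P=cloud(f);h=cv2.cvtColor(f["image"],cv2.COLOR_RGB2HSV);Hh,s,v=[h[...,i] for i in range(3)]
    w=(P[...,0]>.25)&(P[...,0]<.85)&(abs(P[...,1])<.3)&(P[...,2]>-.01)
    for nm,m in(("red",((Hh<6)|(Hh>174))&(s>150)&(v>60)),("orange",(Hh>=8)&(Hh<=16)&(s>190)&(v>90)),("blue",(Hh>100)&(Hh<125)&(s>130)),("brass",(Hh>=14)&(Hh<=28)&(s>80)&(s<200)&(v>70))):
        k,L,st,ce=cv2.connectedComponentsWithStats((m&w).astype(np.uint8))
        for i in range(1,k):
            if st[i,4]<15: continue
            q=P[L==i]; r=cv2.minAreaRect(q[:,:2].astype(np.float32)*1000)
            print(n,nm,ce[i].round(1),st[i,4],"med",np.median(q,0).round(4),"z",np.percentile(q[:,2],[2,98]).round(3),"rect",np.round(r[0]),np.round(r[1]),round(r[2],1))
```

```text
side red [341.8 230.4] 379 med [0.5478 0.1801 0.1711] z [0.129 0.195] rect [548. 168.] [21. 44.] 23.3
side red [391.5 230.3] 200 med [0.4256 0.1469 0.1305] z [0.101 0.15 ] rect [424. 142.] [28. 17.] 12.7
side orange [390.2 243. ] 351 med [0.427  0.1534 0.0908] z [0.079 0.106] rect [424. 141.] [72. 49.] 9.1
side blue [359.5 216.5] 443 med [ 0.4827 -0.0184  0.0134] z [0.007 0.017] rect [473. -60.] [147.  89.] 89.8
side blue [237.2 273.9] 483 med [0.808  0.1643 0.0126] z [0.006 0.016] rect [818. 133.] [149.  53.] 83.6
side brass [360.2 189. ] 188 med [ 0.4744 -0.0557  0.094 ] z [0.067 0.103] rect [473. -76.] [40. 52.] 0.2
side brass [304.9 190.1] 79 med [ 0.6316 -0.1699  0.0098] z [0.002 0.015] rect [ 630. -168.] [60. 34.] 89.9
side brass [226.3 247.7] 272 med [0.828  0.136  0.0866] z [0.034 0.103] rect [832. 118.] [48. 35.] 88.4
top red [257.3 202.8] 108 med [0.544  0.1644 0.1908] z [0.175 0.196] rect [545. 165.] [21. 41.] 23.3
top red [266.5 245.8] 52 med [0.4217 0.1383 0.1455] z [0.127 0.149] rect [422. 139.] [29. 14.] 12.3
top blue [273.4 132.9] 324 med [0.8058 0.1465 0.0112] z [0.005 0.017] rect [815. 131.] [149.  54.] 83.7
top blue [298.2 128.8] 23 med [0.8238 0.0608 0.0132] z [0.008 0.036] rect [827.  61.] [30. 14.] 0.8
top blue [326.5 232.8] 550 med [ 0.4633 -0.0411  0.0116] z [0.005 0.017] rect [472. -63.] [ 90. 150.] 1.2
top brass [276.6 118.8] 79 med [0.8312 0.1258 0.0977] z [0.031 0.103] rect [831. 133.] [33. 35.] 87.0
top brass [334. 232.] 83 med [ 0.4688 -0.0665  0.0984] z [0.01  0.103] rect [472. -68.] [29. 37.] 88.1
top brass [267.5 246.1] 233 med [0.4153 0.1441 0.0895] z [-0.001  0.095] rect [423. 147.] [82. 58.] 9.6
```

View pics/crop.png

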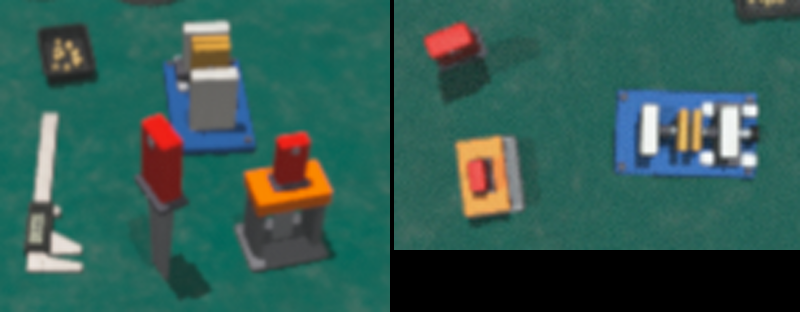

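The crop settles it. The gauge in the orange stand has a roughly 28 x 16 mm handle with its top at z 0.149, which matches the smaller size; the free-standing one is about 41 x 21 mm with its top at 0.195. The right-hand fixture measures 90 x 150 mm, as specified. Next I'll refine the gap's middle, check for tall obstacles and work out the first shift.

```bash
cat >> h.py <<'E'
from scipy.spatial.transform import Rotation as Ro
def tool(s=None):
    s=s or read_state();q=s["eef_rot"];return np.array(s["position"]),Ro.from_quat([q[1],q[2],q[3],q[0]]).as_matrix()
def to(x,y,z,yaw,s=None):
    p,R=tool(s); d=R.T@(np.array([x,y,z])-p)*100
    cur=np.degrees(np.arctan2(R[1,1],R[0,1])); t=-((yaw-cur+90)%180-90)
    print("shift cm",d.round(2),"turn",round(t,2))
def brass(f):
    P=cloud(f);h=cv2.cvtColor(f["image"],cv2.COLOR_RGB2HSV)
    m=(h[...,0]>=12)&(h[...,0]<=30)&(h[...,1]>70)&(P[...,2]>.09)&(P[...,2]<.11)&(abs(P[...,0]-.472)<.04)&(abs(P[...,1]+.065)<.04)
    v,u=np.nonzero(m);X=plane(f,np.c_[u,v],.098)
    r=cv2.minAreaRect(X[:,:2].astype(np.float32)*1000)
    print("brass n",m.sum(),"ctr",X.mean(0).round(4),"range x",np.percentile(X[:,0],[2,98]).round(4),"y",np.percentile(X[:,1],[2,98]).round(4),r)
    return m
E
python3 - <<'E'
from h import *
for n in("side","top"):
    f=pickle.load(open(n+"0.pkl","rb"));P=cloud(f);brass(f)
    m=(P[...,2]>.082)&(P[...,2]<.092)&(abs(P[...,0]-.472)<.06)&(abs(P[...,1]+.065)<.08)
    for sgn in(1,-1):
        q=P[m&(sgn*(P[...,1]+.065)>.018)]
        if len(q)>5: print(n,"tower",sgn,q.mean(0).round(4),np.percentile(q,[3,97],axis=0)[:,:2].round(4).tolist())
    t=(P[...,2]>.16)&(P[...,0]>.1)&(P[...,0]<.8)&(P[...,1]<.75)&(P[...,1]>-.4)
    k,L,st,ce=cv2.connectedComponentsWithStats(t.astype(np.uint8))
    for i in range(1,k):
        if st[i,4]>40:q=P[L==i];print(n,"tall",st[i,4],q.min(0).round(2),q.max(0).round(2))
to(.32,.32,.235,101);to(.4225,.1405,.235,101)
E
```

```text
brass n 108 ctr [ 0.473  -0.0613  0.098 ] range x [0.4532 0.4926] y [-0.0781 -0.0451] ((472.34674072265625, -61.40833282470703), (35.47389221191406, 39.8499755859375), 85.63105773925781)
side tower 1 [ 0.4724 -0.0224  0.088 ] [[0.4491, -0.0326], [0.4964, -0.015]]
side tower -1 [ 0.472  -0.1021  0.0883] [[0.4494, -0.1122], [0.496, -0.0952]]
side tall 9503 [0.1  0.23 0.22] [0.28 0.67 0.66]
side tall 41 [0.1  0.   0.29] [0.1  0.01 0.34]
side tall 279 [0.53 0.15 0.16] [0.56 0.19 0.2 ]
side tall 912 [0.34 0.62 0.31] [0.39 0.65 0.39]
brass n 73 ctr [ 0.4708 -0.0638  0.098 ] range x [0.4535 0.4906] y [-0.0744 -0.054 ] ((472.1634521484375, -64.97377014160156), (37.175445556640625, 21.750741958618164), 0.8817757368087769)
top tower 1 [ 0.4726 -0.0242  0.0872] [[0.4498, -0.0324], [0.4967, -0.0169]]
top tower -1 [ 0.4719 -0.1047  0.0875] [[0.4485, -0.1111], [0.4952, -0.0981]]
top tall 2324 [0.34 0.62 0.16] [0.55 0.71 0.39]
top tall 133 [0.53 0.14 0.16] [0.56 0.19 0.2 ]
top tall 8174 [0.13 0.35 0.22] [0.28 0.68 0.64]
shift cm [-19.06 -21.4   -0.51] turn -31.1
shift cm [-34.85 -34.73  -0.49] turn -31.1
```

```bash
python3 -m jog '[[0.6,[-3.8,-4.3,0],-5],[0.6,[-7.6,-8.6,0],-10],[0.6,[-11.4,-12.8,-0.2],-15],[0.6,[-15.2,-17.1,-0.4],-20],[0.6,[-19,-21.4,-0.5],-25],[0.6,[-23,-25.3,-0.5],-31],[0.6,[-27,-28.8,-0.5],-31],[0.6,[-31,-31.8,-0.5],-31]]'
python3 - <<'E'
from h import *
f=get("top")
to(.4225,.1405,.235,101);to(.4225,.1405,.112,101)
P=cloud(f);h=cv2.cvtColor(f["image"],cv2.COLOR_RGB2HSV)
E
```

```text
time: 1.1
position: [0.3969, 0.18, 0.2354]
eef_rot: [0.0, -0.095, 0.995, 0.0]
contact_force: [0.5, -0.5, 0.1]
width: 0.0522
grip_force: 0.0
shift cm [-1.57 -3.88  0.07] turn -0.28
shift cm [-1.55 -3.83 12.37] turn -0.28
```

```bash
python3 -m jog '[[0.6,[-0.9,-2.2,0],0],[0.6,[-1.5,-3.6,0],0],[0.6,[-1.5,-3.6,2],0],[0.6,[-1.5,-3.6,4],0],[0.6,[-1.5,-3.6,6],0],[0.6,[-1.5,-3.6,6],0],[0.6,[-1.5,-3.6,6],0]]'
python3 - <<'E'
from h import *
f=get("side");save(f,"side1.png",(320,140,480,260))
to(.4225,.1405,.112,101);print(proj(f,[.4225,.1405,.147]))
E
```

```text
time: 2.02
position: [0.4184, 0.1496, 0.1762]
eef_rot: [0.0, -0.095, 0.995, 0.0]
contact_force: [-0.2, 0.2, -0.1]
width: 0.0524
grip_force: 0.0
shift cm [-0.19 -0.96  6.45] turn -0.08
[[392.76301438 223.60733386]]
```

View pics/side1.png

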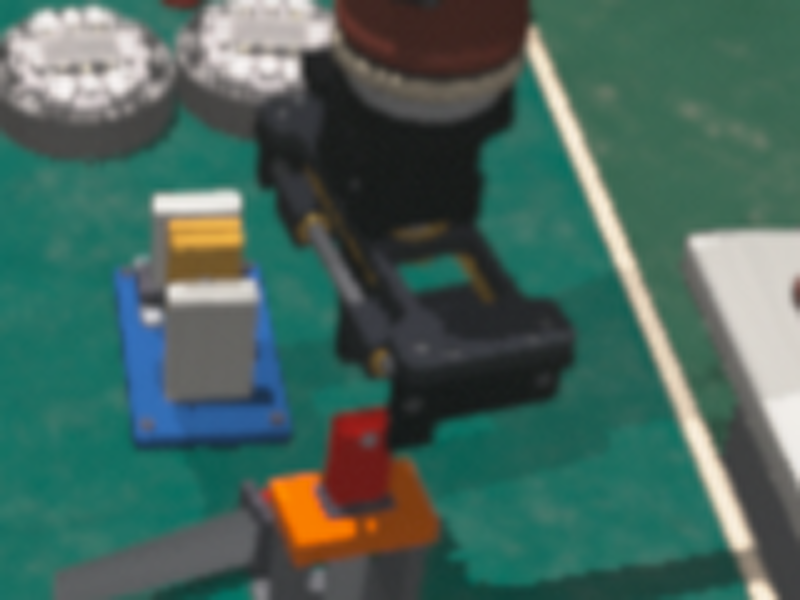

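The free-standing gauge no longer appears upright at its old place (crop about (110,450)). A dark bar lies at crop (60-260,520-590). I'll look at the full view before going on.

Run:
```python
from h import *
f=get("side");a=f["image"][150:350,240:480,::-1];g=get("top");b=g["image"][150:290,200:380,::-1]
c=np.zeros((333,800,3),np.uint8);c[:,:400]=cv2.resize(a,(400,333));c[:311,400:]=cv2.resize(b,(400,311));cv2.imwrite("pics/chk.png",c)
```

```text
(no output)
```

View pics/chk.png

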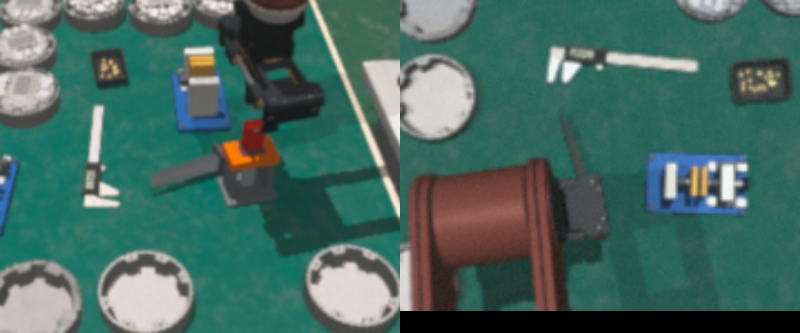

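The larger gauge has toppled: its blade lies at side-view crop (150-220,165-185) with the collar against the stand. It isn't a listed bystander, but it could be in the way of the draw, so I'll measure how it lies.

Run:
```python
from h import *
f=get("side");P=cloud(f)
for u,v in((335,259),(345,256),(355,252),(362,249),(368,247),(371,240),(372,245),(374,240)): print(u,v,P[v,u].round(3),f["image"][v,u])
h=cv2.cvtColor(f["image"],cv2.COLOR_RGB2HSV);m=((h[...,0]<6)|(h[...,0]>174))&(h[...,1]>120)&(h[...,2]>40)
for n,ff in(("side",f),("top",get("top"))):
  P=cloud(ff);h=cv2.cvtColor(ff["image"],cv2.COLOR_RGB2HSV);m=((h[...,0]<6)|(h[...,0]>174))&(h[...,1]>120)&(h[...,2]>40)&(P[...,0]>.3)&(P[...,0]<.7)&(abs(P[...,1]-.15)<.1)&(P[...,2]<.2)
  k,L,st,ce=cv2.connectedComponentsWithStats(m.astype(np.uint8))
  for i in range(1,k):
    q=P[L==i];print(n,ce[i].round(1),st[i,4],np.percentile(q,[5,50,95],axis=0).round(3).tolist())
    if len(q)>50:print(cv2.minAreaRect(q[:,:2].astype(np.float32)*1000))
```

```text
335 259 [0.56  0.137 0.027] [93 95 96]
345 256 [0.534 0.128 0.026] [94 96 97]
355 252 [0.507 0.12  0.031] [ 97  98 100]
362 249 [0.488 0.113 0.033] [ 96  98 100]
368 247 [0.471 0.107 0.033] [ 97  98 101]
371 240 [0.463 0.099 0.05 ] [96 89 97]
372 245 [0.462 0.108 0.041] [57 58 62]
374 240 [0.461 0.126 0.078] [147  72  40]
side [391.2 231.2] 207 [[0.413, 0.139, 0.101], [0.426, 0.147, 0.127], [0.437, 0.15, 0.15]]
((418.6445007324219, 155.9247589111328), (28.571121215820312, 48.0440673828125), 21.785369873046875)
side [373. 239.] 3 [[0.456, 0.089, 0.046], [0.458, 0.095, 0.049], [0.459, 0.101, 0.052]]
```

It lies flat on the table on the stand's -y side (z < 0.05), clear of the draw. The target gauge hasn't moved. I'll centre over it, descend and grip.

```bash
python3 -m jog '[[0.6,[-0.2,-0.95,0],0],[0.6,[-0.2,-0.95,0],0],[0.6,[-0.2,-0.95,2],0],[0.6,[-0.2,-0.95,4],0],[0.6,[-0.2,-0.95,5.4],0],[0.6,[-0.2,-0.95,6.3],0],[0.6,[-0.2,-0.95,6.4],0],[0.6,[-0.2,-0.95,6.4],0]]'
python3 - <<'E'
from h import *
to(.4225,.1405,.112,101)
E
```

```text
time: 3.28
position: [0.4223, 0.1404, 0.112]
eef_rot: [0.0, -0.095, 0.995, 0.0]
contact_force: [-0.0, 0.7, 0.3]
width: 0.0521
grip_force: 0.0
shift cm [-0.02  0.01  0.  ] turn -0.1
```

```bash
python3 -m jog '[[0,[0,0,0],0],[0,[0,0,0],0],[0,[0,0,0],0],[0,[0,0,0],0],[0,[0,0,0],0],[0,[0,0,0],0]]'
```

```text
time: 4.03
position: [0.422, 0.1403, 0.1116]
eef_rot: [0.0, -0.095, 0.995, -0.0]
contact_force: [-0.5, 0.2, 0.1]
width: 0.0161
grip_force: 30.0
```

Gripped: width is 16.1 mm, matching the handle. Next is the straight draw.

```bash
python3 -m jog '[[0,[0,0,-1],0],[0,[0,0,-3],0],[0,[0,0,-5],0],[0,[0,0,-7.5],0],[0,[0,0,-10],0],[0,[0,0,-12],0],[0,[0,0,-12.5],0],[0,[0,0,-12.5],0]]'
python3 - <<'E'
from h import *
s=read_state();print(s["width"])
to(.472,-.0635,.237,90.5)
f=get("side");save(f,"lift.png",(300,120,500,270))
E
```

```text
time: 5.03
position: [0.4218, 0.1403, 0.2364]
eef_rot: [0.0, -0.095, 0.995, 0.0]
contact_force: [0.2, 0.1, -1.8]
width: 0.016
grip_force: 30.0
0.01596291705108834
shift cm [ -1.07 -20.96  -0.06] turn 10.4
```

View pics/lift.png

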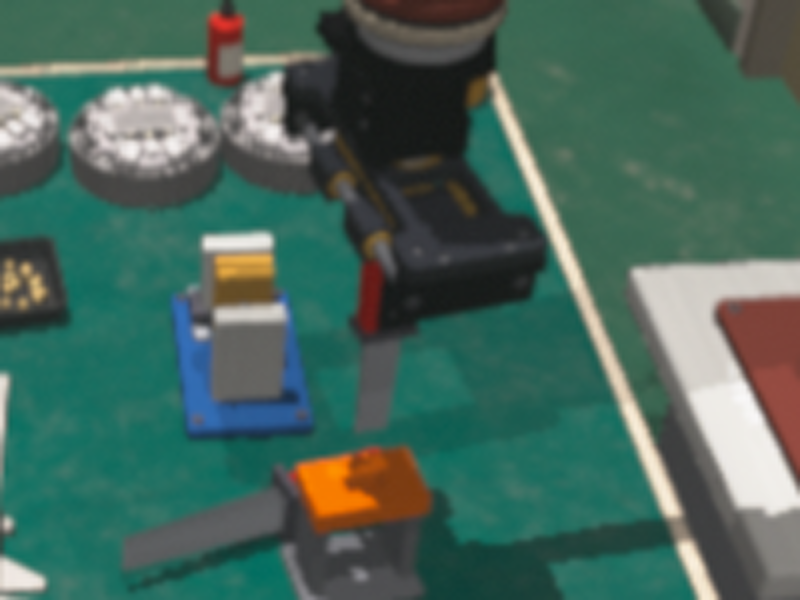

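The blade hangs upright below the collar (crop 380,420), above the deck. On to the fixture.

```bash
python3 -m jog '[[0,[0,-2,0],1.5],[0,[-0.3,-6,0],4],[0,[-0.6,-11,0],7],[0,[-0.9,-16,0],9],[0,[-1,-19.5,0],10.4],[0,[-1.07,-20.96,0],10.4],[0,[-1.07,-20.96,0],10.4],[0,[-1.07,-20.96,0],10.4]]'
python3 - <<'E'
from h import *
to(.472,-.0635,.237,90.5)
for n in("side","top"):
    f=get(n);pickle.dump(f,open(n+"1.pkl","wb"));brass(f)
    a,b=proj(f,[[.472,-.0635,.135],[.472,-.0635,.215]]);print(n,a.round(1),b.round(1))
    if n=="side": save(f,"over.png",(310,150,430,240))
E
```

```text
time: 6.08
position: [0.4717, -0.0624, 0.2361]
eef_rot: [-0.0, -0.005, 1.0, 0.0]
contact_force: [0.8, 0.4, -0.8]
width: 0.0159
grip_force: 30.0
shift cm [-0.03 -0.11 -0.09] turn 0.06
brass n 98 ctr [ 0.4741 -0.061   0.098 ] range x [0.4553 0.4926] y [-0.0756 -0.0467] ((473.6691589355469, -59.239166259765625), (30.96529197692871, 37.52729034423828), 85.60126495361328)
side [361.5 176.1] [362.7 152. ]Traceback (most recent call last):
  File "<stdin>", line 4, in <module>
  File "h.py", line 32, in brass
    v,u=np.nonzero(m);X=plane(f,np.c_[u,v],.098)
                        ~~~~~^^^^^^^^^^^^^^^^^^^
  File "h.py", line 10, in plane
    n=norm(f,uv); d=np.c_[n,np.ones(len(n))]@f["R"]; c=-f["R"].T@f["t"]
  File "h.py", line 8, in norm
    def norm(f,uv): return cv2.undistortPoints(np.array(uv,float).reshape(-1,1,2),f["K"],f["D"]).reshape(-1,2)
                           ~~~~~~~~~~~~~~~~~~~^^^^^^^^^^^^^^^^^^^^^^^^^^^^^^^^^^^^^^^^^^^^^^^^^^
cv2.error: OpenCV(4.12.0) /io/opencv/modules/calib3d/src/undistort.dispatch.cpp:347: error: (-215:Assertion failed) CV_IS_MAT(_src) && CV_IS_MAT(_dst) && (_src->rows == 1 || _src->cols == 1) && (_dst->rows == 1 || _dst->cols == 1) && _src->cols + _src->rows - 1 == _dst->rows + _dst->cols - 1 && (CV_MAT_TYPE(_src->type) == CV_32FC2 || CV_MAT_TYPE(_src->type) == CV_64FC2) && (CV_MAT_TYPE(_dst->type) == CV_32FC2 || CV_MAT_TYPE(_dst->type) == CV_64FC2) in function 'cvUndistortPointsInternal'
```

View pics/over.png

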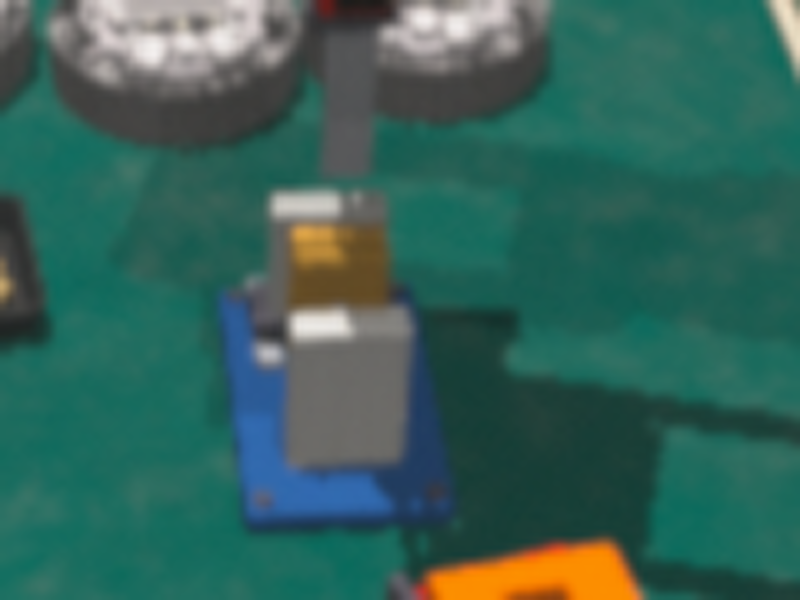

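The blade tip is at crop (345,176), i.e. pixel (361.8,176.4). The predicted pixel was (361.5,176.1), so the gauge sits centred in the hand and over the plates. I'll fine-centre to y = -0.064 and lower to just above the lips.

```bash
python3 -m jog '[[0,[0,-0.15,0.5],0],[0,[0,-0.15,1.5],0],[0,[0,-0.15,2.5],0],[0,[0,-0.15,3],0],[0,[0,-0.15,3],0],[0,[0,-0.15,3],0],[0,[0,-0.15,3],0]]'; python3 -c "
from cell import *
from h import *
for i in range(4): print(read_state()['contact_force'],read_state()['position']);get('side')
brass(get('top'))"
```

```text
time: 7.05
position: [0.4724, -0.0651, 0.207]
eef_rot: [0.0, -0.004, 1.0, -0.0]
contact_force: [0.8, -0.3, -2.0]
width: 0.016
grip_force: 30.0
[ 0.76828994 -0.33285327 -1.98230927] [ 0.47236401 -0.0650965   0.20697306]
[ 0.64759551 -0.97255118 -2.35503655] [ 0.47233434 -0.06508793  0.20693999]
[ 0.72906045  0.68496292 -1.17461783] [ 0.47227249 -0.06509016  0.20688075]
[ 0.63355072 -0.73285535 -1.09161774] [ 0.47222685 -0.06506566  0.20682975]Traceback (most recent call last):
  File "<string>", line 5, in <module>
    brass(get('top'))
    ~~~~~^^^^^^^^^^^^
  File "h.py", line 32, in brass
    v,u=np.nonzero(m);X=plane(f,np.c_[u,v],.098)
                        ~~~~~^^^^^^^^^^^^^^^^^^^
  File "h.py", line 10, in plane
    n=norm(f,uv); d=np.c_[n,np.ones(len(n))]@f["R"]; c=-f["R"].T@f["t"]
  File "h.py", line 8, in norm
    def norm(f,uv): return cv2.undistortPoints(np.array(uv,float).reshape(-1,1,2),f["K"],f["D"]).reshape(-1,2)
                           ~~~~~~~~~~~~~~~~~~~^^^^^^^^^^^^^^^^^^^^^^^^^^^^^^^^^^^^^^^^^^^^^^^^^^
cv2.error: OpenCV(4.12.0) /io/opencv/modules/calib3d/src/undistort.dispatch.cpp:347: error: (-215:Assertion failed) CV_IS_MAT(_src) && CV_IS_MAT(_dst) && (_src->rows == 1 || _src->cols == 1) && (_dst->rows == 1 || _dst->cols == 1) && _src->cols + _src->rows - 1 == _dst->rows + _dst->cols - 1 && (CV_MAT_TYPE(_src->type) == CV_32FC2 || CV_MAT_TYPE(_src->type) == CV_64FC2) && (CV_MAT_TYPE(_dst->type) == CV_32FC2 || CV_MAT_TYPE(_dst->type) == CV_64FC2) in function 'cvUndistortPointsInternal'
```

```bash
cat >> h.py <<'E'
def force(n=8):
    F=[]
    for i in range(n): F.append(read_state()["contact_force"]);grab_frame("side")
    s=read_state();p=s["position"];print("F",np.mean(F,0).round(2),"+-",(np.std(F,0)/n**.5).round(2),"pos",np.round(p,4),"tip z",round(p[2]-.102,4),"t",round(s["time"],2))
E
python3 -c "from h import *;force()"
python3 -m jog '[[0,[0,0.1,0],0],[0,[0,0.1,0.3],0],[0,[0,0.1,0.7],0],[0,[0,0.1,1],0],[0,[0,0.1,1.2],0],[0,[0,0.1,1.2],0]]'; python3 -c "from h import *;force()"
```

```text
F [ 0.05 -0.13 -1.83] +- [0.09 0.1  0.22] pos [ 0.4721 -0.065   0.2065] tip z 0.1045 t 7.7
time: 8.45
position: [0.472, -0.0642, 0.1943]
eef_rot: [-0.0, -0.004, 1.0, -0.0]
contact_force: [0.7, -1.8, -3.7]
width: 0.016
grip_force: 30.0
F [ 0.02 -1.95 -2.74] +- [0.19 0.13 0.19] pos [ 0.472  -0.0641  0.1945] tip z 0.0925 t 8.85
```

The plate on the +y side is pushing the blade toward -y at about 2 N. I'll shift about 1 mm toward -y and continue.

```bash
python3 -m jog '[[0,[0,-0.1,0],0],[0,[0,-0.1,0],0],[0,[0,-0.1,0],0]]'; python3 -c "from h import *;force()"
python3 -m jog '[[0,[0,0,0.3],0],[0,[0,0,0.6],0],[0,[0,0,0.8],0],[0,[0,0,0.8],0]]'; python3 -c "from h import *;force()"
```

```text
time: 9.22
position: [0.4721, -0.0647, 0.1946]
eef_rot: [0.0, -0.004, 1.0, 0.0]
contact_force: [-0.2, 0.1, -2.4]
width: 0.0157
grip_force: 30.0
F [-0.1   0.25 -1.8 ] +- [0.16 0.21 0.13] pos [ 0.4721 -0.0649  0.1945] tip z 0.0925 t 9.62
time: 10.12
position: [0.4719, -0.0649, 0.1862]
eef_rot: [-0.0, -0.004, 1.0, 0.0]
contact_force: [0.6, -0.3, -3.1]
width: 0.0157
grip_force: 30.0
F [-0.04  0.44 -2.96] +- [0.12 0.16 0.13] pos [ 0.4719 -0.0649  0.1865] tip z 0.0845 t 10.53
```

```bash
for i in 1 ; do python3 -m jog '[[0,[0,0,0.2],0],[0,[0,0,0.5],0],[0,[0,0,0.7],0],[0,[0,0,0.7],0]]'|grep -E "force"; python3 -c "from h import *;force()"; done
python3 -m jog '[[0,[0,0,0.2],0],[0,[0,0,0.5],0],[0,[0,0,0.5],0]]'|grep -E "force"; python3 -c "from h import *;force()"
```

```text
contact_force: [1.1, 0.3, 0.0]
grip_force: 30.0
F [ 1.77  0.79 -0.65] +- [0.22 0.17 0.16] pos [ 0.4723 -0.065   0.1796] tip z 0.0776 t 11.43
contact_force: [-0.1, 0.8, -0.7]
grip_force: 30.0
F [ 1.02  0.7  -1.09] +- [0.2  0.18 0.25] pos [ 0.4719 -0.065   0.1742] tip z 0.0722 t 12.2
```

```bash
python3 -m jog '[[0,[0,0,0.2],0],[0,[0,0.02,0.5],0],[0,[0,0.02,0.5],0]]'|grep -E "force"; python3 -c "from h import *;force()"
python3 -m jog '[[0,[0,0,0.2],0],[0,[0,0,0.5],0],[0,[0,0,0.5],0]]'|grep -E "force"; python3 -c "from h import *;force()"
```

```text
contact_force: [1.2, -0.6, 0.3]
grip_force: 30.0
F [1.57 0.25 0.13] +- [0.2  0.16 0.21] pos [ 0.4722 -0.0649  0.1696] tip z 0.0676 t 12.97
contact_force: [1.6, -1.0, 1.4]
grip_force: 30.0
F [ 1.78 -0.52  0.08] +- [0.06 0.15 0.3 ] pos [ 0.472  -0.0648  0.1643] tip z 0.0623 t 13.75
```

```bash
python3 -m jog '[[0,[0,0,0.2],0],[0,[0,-0.02,0.5],0],[0,[0,-0.02,0.5],0]]'|grep -E "force"; python3 -c "from h import *;force()"
python3 -m jog '[[0,[0,0,0.2],0],[0,[0,0,0.5],0],[0,[0,0,0.5],0]]'|grep -E "force"; python3 -c "from h import *;force()"
```

```text
contact_force: [1.8, 0.1, 1.5]
grip_force: 30.0
F [ 1.81 -0.02  1.41] +- [0.13 0.2  0.2 ] pos [ 0.4721 -0.065   0.1594] tip z 0.0574 t 14.53
contact_force: [1.5, 0.8, 3.4]
grip_force: 30.0
F [1.72 0.57 1.85] +- [0.18 0.12 0.27] pos [ 0.4721 -0.065   0.1545] tip z 0.0525 t 15.3
```

Drag is now about 4 N, Fy is near zero, and the tip is about 42 mm deep, roughly 25 mm past first touch. I'll hold, check once more and hand in.

```bash
python3 -m jog '[[0,[0,0,0],0],[0,[0,0,0],0],[0,[0,0,0],0],[0,[0,0,0],0]]'; python3 -c "
from h import *
force()
f=get('side');save(f,'end.png',(300,120,440,240))"
```

```text
time: 15.8
position: [0.4721, -0.065, 0.1545]
eef_rot: [-0.0, -0.004, 1.0, 0.0]
contact_force: [2.2, 0.6, 0.8]
width: 0.0159
grip_force: 30.0
F [2.17 0.68 0.63] +- [0.17 0.2  0.15] pos [ 0.4721 -0.065   0.1545] tip z 0.0525 t 16.2
```

View pics/end.png

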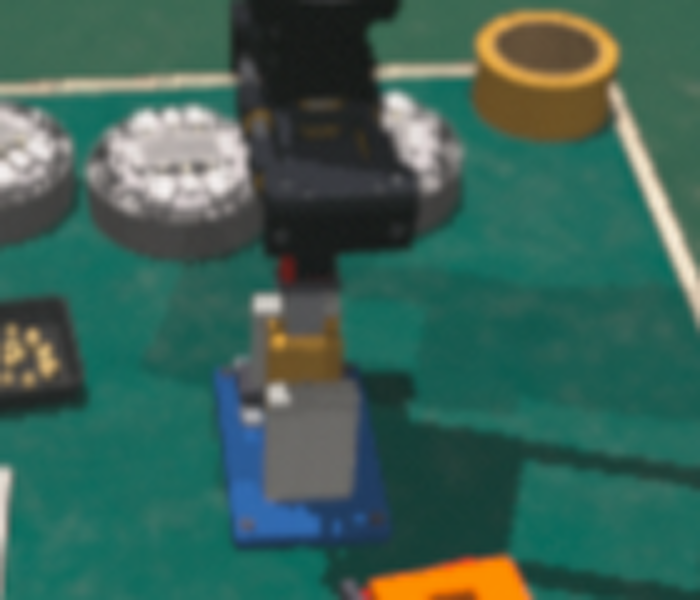

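The blade sits between the lips at crop (312,310), upright. Going 3 mm deeper puts it 10 to 36 mm past first touch for any possible gap, which is all inside the snug band. I'll also trim y slightly, then hand in.

```bash
python3 -m jog '[[0,[0,0.01,0.15],0],[0,[0,0.02,0.3],0],[0,[0,0.02,0.3],0],[0,[0,0.02,0.3],0]]'|grep force; python3 -c "
from h import *
force()
from cell import sign_off
print(sign_off())"
```

```text
contact_force: [0.1, 0.3, 4.6]
grip_force: 30.0
F [0.06 0.44 5.09] +- [0.11 0.12 0.22] pos [ 0.4721 -0.0649  0.1519] tip z 0.0499 t 17.15
the job is handed in; nothing more can be done
None
```

I handed the job in at about 17 s with the smaller gauge still gripped upright between the plates of the right-hand fixture, its tip about 45 mm below the lip axis. The last reading gave about 7 N of drag, above the 4 N target but under 8 N, with about 0.5 N of side push; the larger free-standing gauge, which is not a listed bystander, toppled early in the run for a reason I could not see and was left lying by the stand.

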